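# Slide the top glass plate off the stack and lay it on the balance

### The job

Take the top glass plate from the tray to be weighed: with a light touch slide it out through the tray's open front while the plates under it stay where they are, then take it by the part that sticks out, and lay it gently, flat and in the middle, on the balance pan. It is glass, so never bear down hard on the stack or the pan and do not drop it, and leave the other things on the bench alone.

Things in the scene. Friction and masses are not known exactly. Their poses are not given: they have to be found in the camera images.
- plate_top_c (a point): Centre (half-way up) of the stack's top plate: frosted pale green glass, 120 mm long (its x), 60 mm wide (y), 10 mm thick (z), about 180 g, loose, lying on three equal plates. Fingertips resting on it with about 3 N (2.5 to 4) drag it along; lighter they slip, above some 4.5 N the plate beneath comes along too. A millimetre of depth makes 5 N or more: feel for the surface, then keep the force.
- plate_2_c (a point): Centre of the second plate, equal to the top one and right under it (10 mm lower). Must stay in place.
- plate_3_c (a point): Centre of the third plate, equal, right under the second. Must stay in place.
- plate_4_c (a point): Centre of the lowest plate, equal, on the tray's floor. Must stay in place.
- tray: Fixed grey plastic tray around the stack; its origin lies under the stack's middle, 52 mm below the top plate's upper face and 0 to 8 mm over the bench (the base differs), z up; open front towards its -x (roughly to the robot). Side walls (10 mm thick) and back wall end 64 mm over the origin, 12 mm over the stack. 64 mm wide inside: 2 mm play each side of a plate, 2 mm behind.
- tray_mouth (a point): Middle of the tray's open front edge on its floor (firm rubber liner), 12 mm over the tray's origin; axes as the tray. Floor, side walls and plates all end here, 60 mm in front of the tray's origin. Inside the walls no plate can be pinched; slid out about 50 mm it still lies safely on the stack and its free end can be pinched across its 60 mm width, in front of the walls.
- pan (a point): Middle of the upper face of the balance's pan, axes as the balance: flat steel square of 140 mm, 6 mm thick, 70 mm above the bench, on a stiff load cell (sinks 0.1 mm for 4 N). The cream balance body (220 mm along x, 170 mm along y, 54 mm high) lies under it; its keypad is on the side towards the robot.
- tin_a: Bystander: aluminium moisture tin with lid, 61 mm across, 40 mm high; origin at the centre of its underside.
- tin_b: Bystander: a second such tin.
- knife: Bystander: palette knife with dark handle lying on the bench, 235 mm long (its x), 22 mm wide, 18 mm high; origin under its middle.
Things that resemble listed ones, but are neither listed nor needed, are in the scene too. What is shaped like the part that bears plate_top_c but blue or orange is not meant.

How it is judged:
By the outcome, as a careful person would: the job done as asked, in the order asked, and still so for the second after the job is handed in, with the robot touching nothing.
It also fails if it takes over 67 s, if anything falls off the work surface, if the arm or the gripper's body presses on something with over 40 N, if the wrist force passes 120 N, or if a joint passes its speed limit or range.

### The arm

A 6-joint arm with a two-finger parallel gripper is mounted at the origin on the work surface. World frame = base frame: x ahead of the robot, y to its left, z up, the work surface at z = 0. Lengths are in m, angles in rad, forces in N, time in s.
With the tool pointing down it reaches from about 0.35 to 1 m from the base axis. Payload 7.1 kg.
Tool frame: the origin (TCP) lies at the very end of the fingers, on their centre line; the grasp point (between the pads) lies 19 mm behind it; z points along the fingers, y is the direction in which the jaws open and shut (so a half turn about z gives the same grasp; the last joint's range is limited). The gripper opens to 85 mm and grips with 20 to 120 N. Pads are 22 mm wide; open, the fingers measure 114 mm over their backs; the gripper's body (76 mm by 85 mm) begins 54 mm behind the grasp point. The pads swing forward as they close: fully open they stand 13 mm farther back than shut.
Start: joints at [-1.321, 0.423, 1.63, -0, 1.089, -0.019], TCP at [0.166, -0.603, 0.231] pointing down, gripper open.
Joint ranges: [-3, 3], [-0.9, 2.11], [0.09, 2.58], [-1.31, 4.45], [0.11, 2.69], [-2.54, 2.54]. Speed limits (rad/s): [2.39, 2.39, 3.01, 3.14, 3.14, 3.14].

### API

Orientations are given as [roll, pitch, yaw] about the fixed x, y, z axes, in that order (R = Rz(yaw) Ry(pitch) Rx(roll)).
In Python, from cell import readout, viewer, job_done gives the robot as it stands.
- The arm moves only by the shell command python3 -m pendant 'ROWS'. ROWS is JSON, a list of rows, each a list of 3 entries, a list of its own where there are three numbers: the shift along the world's x, y, z in m, then the turn, a rotation vector about the world's x, y, z in rad, then the finger opening in m, from 0 to 0.0854. A call has 1 to 5 rows; each row is the pose to reach, as a shift and turn from the pose commanded when the call began; what a row does not reach only later rows make up. A row lasts 1/12 s, in which the tool goes at most 41.7 mm and 7.16 degrees, less where a joint would pass 70% of its speed; a pose out of reach is approached as far as the arm can. A call with a gripper value outside its range is refused whole. The fingers move at their own pace and stop on an object; the grip force is fixed at half the most. Time passes only in rows, so rows that repeat a pose let the fingers close. It gives the time, the measured TCP pose, the force and the opening at its end, in the units of the state.
- readout.get_obs(): the state, without advancing time (a new reading comes with each control period).
- viewer.read_camera(name): name is "side" or "top" or "wrist"; returns the picture (420x560x3 uint8, red, green, blue); there is no depth.
- viewer.calibration(name): a dict with "fovy" (degrees; the focal length in pixels is half the picture's height over the tangent of half this angle, whatever the lens; pixels are square), "cx", "cy" (the principal point, pixels), "position" and "attitude" of the camera in the world. Camera axes: x right, y up, looking along -z (the intrinsics and any distortion apply to the point x, -y, -z); pixel columns grow to the right and rows downward; lengths in m; the calibration is good to about 2 mm. The wrist camera is an equidistant fisheye: a pixel r from the principal point sees the ray r / f radians off the axis. A picture is of the moment at which its call begins: read the wrist's pose just before it. calibration takes no time and is no camera call; for the wrist camera it gives the pose at the moment of the call.
- job_done(): hands the job in, once; it reports no verdict.
The state is a dict: "clock": time; "joints": joint angles; "qvel": joint speeds; "tau": joint torques, N m; "position": TCP position; "tcp_rot": TCP orientation; "ft_force": force on the tool from outside, world axes, zero at the start; "moment": the same for the moment, N m; "gripper_width": finger opening in m.
Only numpy, scipy, OpenCV 4.12 (cv2) and the standard library are available. Lean on these libraries where they do the work, as an engineer would, in place of code of your own. Each camera call takes 0.05 s, during which the arm holds its last target. There are 200 camera calls.

## Working session

There is one attempt and no reset: what is moved stays moved. The work goes in short steps, Python scripts to look and compute and a shell command to move; the robot and the scene stay as the last step left them, time stands still between calls to the robot, and variables do not carry over. Pictures are saved under pics/ and viewed, about 8 in all and at most 12, crops included, and the job is handed in when it is done.

```bash
ls; mkdir -p pics; python3 - <<'E'
from cell import readout, viewer
import cv2, json
print(readout.get_obs())
for n in ("side","top","wrist"):
    c=viewer.calibration(n); print(n,c)
    im=viewer.read_camera(n); cv2.imwrite(f"pics/{n}0.png",im[:,:,::-1])
E
```

```text
pics
{'clock': 0.0, 'joints': array([-1.32103205e+00,  4.23843134e-01,  1.63071170e+00, -8.69932645e-07,
        1.08861898e+00, -1.89935142e-02]), 'qvel': array([ 0.00090818, -0.00055171,  0.00170951, -0.00049763, -0.00091237,
        0.00115758]), 'tau': array([ 4.73584460e-04, -5.57395077e+01, -2.81744850e+01, -4.80937001e-05,
        7.31834574e-03, -1.37389993e-06]), 'position': array([ 0.16584754, -0.6020079 ,  0.23053575]), 'tcp_rot': array([-3.14001176e+00, -2.92599850e-05,  2.68758171e-01]), 'ft_force': array([0.12514491, 0.18528897, 0.02727699]), 'moment': array([-0.03207219,  0.03662828, -0.06997308]), 'gripper_width': 0.08532492822921145}
side {'fovy': 43.070964693591804, 'cx': 277.91702355875407, 'cy': 208.1027072620341, 'position': array([0.15222847, 0.55741925, 0.85034606]), 'attitude': array([ 0.71702349,  0.00596424, -2.46018017])}
top {'fovy': 51.671751578284415, 'cx': 278.87865218213324, 'cy': 211.04312705655974, 'position': array([0.54180325, 0.0327415 , 1.06345921]), 'attitude': array([ 0.07881994, -0.00771732, -1.5843908 ])}
wrist {'fovy': 65.70646984690485, 'cx': 287.86533497975057, 'cy': 208.99335434479798, 'position': array([ 0.23298475, -0.58317968,  0.37440483]), 'attitude': array([-2.78143778e-01,  1.74198943e-04, -1.30188397e+00])}
```

View pics/top0.png

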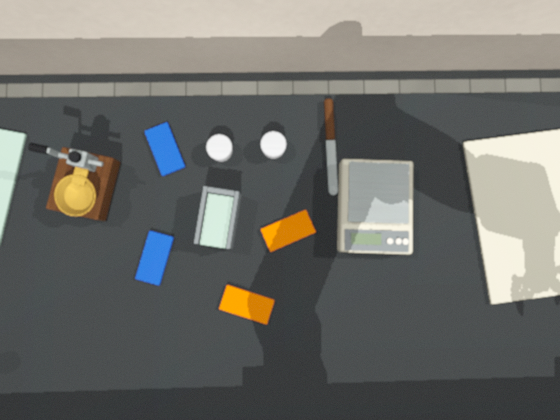

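View pics/side0.png

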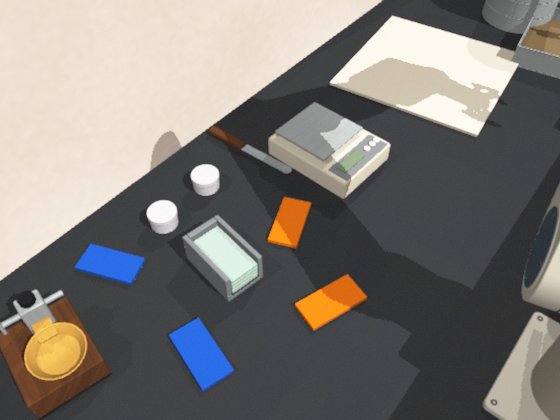

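```bash
cat > h.py <<'E'
import numpy as np, cv2
from scipy.spatial.transform import Rotation as R
from cell import readout, viewer
def ray(c,px,fish=False):
    px=np.atleast_2d(px).astype(float); f=210/np.tan(np.radians(c['fovy']/2))
    u=(px[:,0]-c['cx'])/f; v=(px[:,1]-c['cy'])/f
    if fish:
        r=np.hypot(u,v)+1e-12; s=np.sin(r)/r; d=np.c_[u*s,-v*s,-np.cos(r)]
    else: d=np.c_[u,-v,-np.ones_like(u)]
    d=R.from_euler('xyz',c['attitude']).apply(d)
    return d/np.linalg.norm(d,axis=1)[:,None]
def onplane(c,px,z,fish=False):
    d=ray(c,px,fish); p=c['position']; return p+d*((z-p[2])/d[:,2])[:,None]
def tri(c1,p1,c2,p2,f1=False,f2=False):
    a=ray(c1,p1,f1);b=ray(c2,p2,f2);out=[]
    for x,y in zip(a,b):
        A=np.c_[x,-y]; t=np.linalg.lstsq(A,c2['position']-c1['position'],rcond=None)[0]
        q1=c1['position']+t[0]*x;q2=c2['position']+t[1]*y
        out.append(np.r_[(q1+q2)/2,np.linalg.norm(q1-q2)])
    return np.array(out)
E
python3 - <<'E'
from h import *
t=cv2.imread('pics/top0.png');s=cv2.imread('pics/side0.png')
ct=viewer.calibration('top');cs=viewer.calibration('side')
def crop(im,x,y,w,h,k): return cv2.resize(im[y:y+h,x:x+w],None,fx=k,fy=k,interpolation=cv2.INTER_CUBIC)
A=crop(t,170,175,100,75,4);B=crop(s,175,210,100,100,4)[:300];C=crop(t,327,155,100,100,3);D=crop(s,262,95,133,100,3)
D=D[:, :400]
C=cv2.copyMakeBorder(C,0,0,0,100,cv2.BORDER_CONSTANT)
D=cv2.copyMakeBorder(D,0,0,0,400-D.shape[1],cv2.BORDER_CONSTANT)
cv2.imwrite('pics/comp.png',np.vstack([np.hstack([A,B]),np.hstack([C,D])]))
hs=cv2.cvtColor(t,cv2.COLOR_BGR2HSV)
for n,im,ro in(('t',t,(190,180,60,75)),('s',s,(180,210,90,95))):
    hs=cv2.cvtColor(im,cv2.COLOR_BGR2HSV); m=cv2.inRange(hs,(50,15,150),(95,120,255))
    k=np.zeros_like(m);x,y,w,h=ro;k[y:y+h,x:x+w]=m[y:y+h,x:x+w]
    cn=max(cv2.findContours(k,0,1)[0],key=cv2.contourArea)
    r=cv2.minAreaRect(cn);print(n,r,cv2.boxPoints(r).tolist(),cv2.approxPolyDP(cn,3,True)[:,0].tolist())
    if n=='t':
        for z in(.052,.06):
            q=onplane(ct,cv2.boxPoints(r),z);print(q.round(4).tolist(),q.mean(0),np.linalg.norm(q[0]-q[1]),np.linalg.norm(q[1]-q[2]))
E
```

```text
t ((216.7432403564453, 220.04054260253906), (27.12583351135254, 53.42966842651367), 9.462321281433105) [[198.9729766845703, 244.1621551513672], [207.7567596435547, 191.45945739746094], [234.5135040283203, 195.91893005371094], [225.72972106933594, 248.6216278076172]] [[208, 193], [200, 244], [226, 247], [234, 199]]
[[0.5469, 0.2104, 0.052], [0.6698, 0.19, 0.052], [0.6585, 0.1274, 0.052], [0.5357, 0.1484, 0.052]] [0.60270835 0.16904638 0.052     ] 0.12464342214606414 0.06364226891574287
[[0.5468, 0.209, 0.06], [0.6688, 0.1887, 0.06], [0.6576, 0.1266, 0.06], [0.5357, 0.1475, 0.06]] [0.60222663 0.1679683  0.06      ] 0.12365757183336536 0.0631388989854955
s ((227.3865509033203, 255.9984588623047), (66.93717956542969, 36.37473678588867), 51.48307418823242) [[192.3138885498047, 241.13792419433594], [220.7743682861328, 218.4857177734375], [262.459228515625, 270.8590087890625], [233.9987335205078, 293.5111999511719]] [[215, 226], [193, 242], [229, 278], [233, 292], [256, 276], [257, 264]]
```

View pics/comp.png

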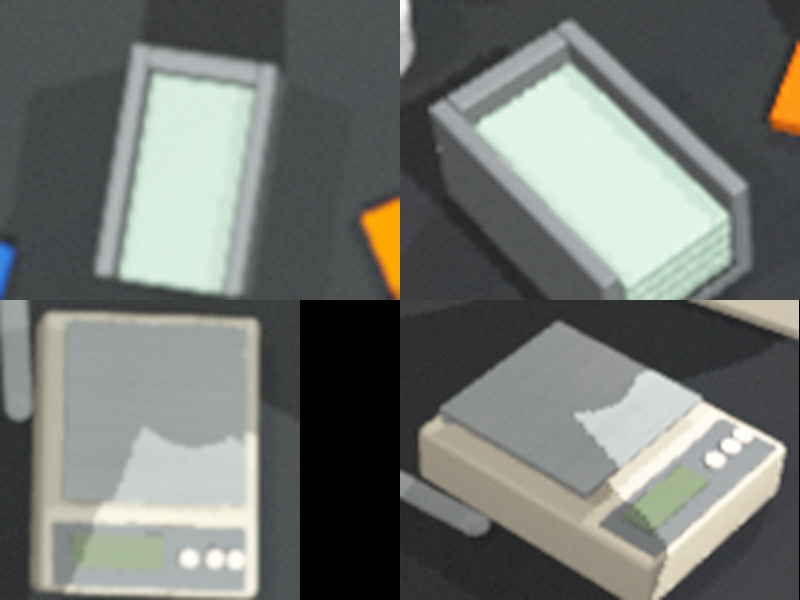

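```bash
python3 - <<'E'
from h import *
ct=viewer.calibration('top');cs=viewer.calibration('side')
T=[[200,244.25],[227,247.5],[207.5,193],[233.75,196.3]]
S=[[230.5,282.5],[257,263.75],[193,240.5],[218.75,225.5]]
P=[[348,162.3],[409.3,162.3],[348.7,221],[409.3,223.3]]
Q=[[275.3,132.3],[315.3,101.7],[325.3,160],[362.7,127.7]]
for a,b in((T,S),(P,Q)):
    q=tri(ct,a,cs,b);print(q.round(4));print(q.mean(0))
q=onplane(ct,P,.07);print(q.round(4),q.mean(0))
print(onplane(ct,T,.055).round(4))
for a,b in((1,3),(0,2)): 
    for z,w in((q,1),(onplane(ct,T,.055),0)):
        d=z[a]-z[b] if 0 else (z[a]-z[b]); print(np.degrees(np.arctan2(d[1],d[0])),np.linalg.norm(d))
E
```

```text
[[0.5476 0.2086 0.0538 0.0027]
 [0.5392 0.1465 0.0499 0.0026]
 [0.6641 0.1883 0.0606 0.0027]
 [0.6561 0.1279 0.0534 0.0034]]
[0.60177071 0.16784637 0.0544174  0.00283254]
[[ 7.312e-01 -1.386e-01  6.870e-02  1.500e-03]
 [ 7.286e-01 -2.826e-01  6.750e-02  4.300e-03]
 [ 5.942e-01 -1.374e-01  6.660e-02  2.700e-03]
 [ 5.885e-01 -2.762e-01  6.640e-02  7.000e-04]]
[ 0.66062101 -0.20872149  0.06730873  0.00231094]
[[ 0.7316 -0.138   0.07  ]
 [ 0.7298 -0.2806  0.07  ]
 [ 0.5951 -0.136   0.07  ]
 [ 0.588  -0.2753  0.07  ]] [ 0.66114145 -0.20747209  0.07      ]
[[0.5466 0.2075 0.055 ]
 [0.5383 0.1451 0.055 ]
 [0.6658 0.1901 0.055 ]
 [0.6573 0.1289 0.055 ]]
-2.138448706022839 0.14191986640814974
172.22179247907988 0.1201239974390961
-0.8228583770196157 0.13643527166901678
171.6864415626778 0.12047233296743905
```

```bash
python3 -m pendant '[[[0.019,0.035,0],[0,0,-0.08],0.06],[[0.038,0.07,0],[0,0,-0.16],0.06],[[0.057,0.105,0],[0,0,-0.24],0.06],[[0.076,0.14,0],[0,0,-0.32],0.06],[[0.095,0.175,0],[0,0,-0.4],0.06]]'
python3 -m pendant '[[[0.019,0.035,0],[0,0,0],0.06],[[0.038,0.07,0],[0,0,0],0.06],[[0.057,0.105,0],[0,0,0],0.06],[[0.076,0.14,0],[0,0,0],0.06],[[0.095,0.175,0],[0,0,0],0.06]]'
python3 -m pendant '[[[0.019,0.035,-0.02],[0,0,0],0.06],[[0.038,0.07,-0.04],[0,0,0],0.06],[[0.057,0.105,-0.06],[0,0,0],0.06],[[0.076,0.14,-0.08],[0,0,0],0.06],[[0.095,0.175,-0.1],[0,0,0],0.06]]'
```

```text
clock: 0.57
position: [0.2613, -0.4257, 0.2311]
tcp_rot: [-3.141, 0.0, -0.136]
ft_force: [0.7, -0.1, 0.5]
gripper_width: 0.0598
clock: 0.98
position: [0.3564, -0.2507, 0.2314]
tcp_rot: [3.142, -0.0, -0.132]
ft_force: [0.9, -0.1, -0.2]
gripper_width: 0.0598
clock: 1.4
position: [0.4453, -0.0871, 0.1371]
tcp_rot: [3.142, -0.0, -0.131]
ft_force: [0.4, 0.5, 0.3]
gripper_width: 0.06
```

```bash
python3 -m pendant '[[[0,0,-0.035],[0,0,0],0.06],[[0,0,-0.07],[0,0,0],0.06],[[0,0,-0.1],[0,0,0],0.06],[[0,0,-0.12],[0,0,0],0.06],[[0,0,-0.125],[0,0,0],0.06]]'
python3 -m pendant '[[[0,0,-0.001],[0,0,0],0.06],[[0,0,-0.002],[0,0,0],0.06],[[0,0,-0.003],[0,0,0],0.06]]'
python3 -m pendant '[[[0,0,-0.0005],[0,0,0],0.06],[[0,0,-0.001],[0,0,0],0.06],[[0,0,-0.001],[0,0,0],0.06]]'
```

```text
clock: 1.82
position: [0.4428, -0.0882, 0.0099]
tcp_rot: [-3.141, 0.005, -0.131]
ft_force: [-0.5, 0.3, 0.9]
gripper_width: 0.0601
clock: 2.07
position: [0.4458, -0.0892, 0.0109]
tcp_rot: [3.141, -0.002, -0.131]
ft_force: [0.2, 0.2, 0.5]
gripper_width: 0.0599
clock: 2.32
position: [0.4454, -0.0891, 0.0096]
tcp_rot: [3.141, -0.002, -0.131]
ft_force: [-0.6, 0.1, -0.2]
gripper_width: 0.06
```

```bash
python3 -m pendant '[[[0,0,-0.002],[0,0,0],0.06],[[0,0,-0.004],[0,0,0],0.06],[[0,0,-0.006],[0,0,0],0.06],[[0,0,-0.008],[0,0,0],0.06],[[0,0,-0.009],[0,0,0],0.06]]'
python3 -m pendant '[[[0,0,-0.0005],[0,0,0],0.06],[[0,0,-0.001],[0,0,0],0.06],[[0,0,-0.001],[0,0,0],0.06]]'
python3 -m pendant '[[[0,0,-0.0005],[0,0,0],0.06],[[0,0,-0.001],[0,0,0],0.06],[[0,0,-0.001],[0,0,0],0.06]]'
```

```text
clock: 2.73
position: [0.4446, -0.0889, -0.0006]
tcp_rot: [-3.142, 0.0, -0.131]
ft_force: [-0.4, -0.8, 0.5]
gripper_width: 0.06
clock: 2.98
position: [0.4447, -0.0889, -0.0013]
tcp_rot: [-3.142, 0.0, -0.131]
ft_force: [0.3, 0.8, -0.1]
gripper_width: 0.0603
clock: 3.23
position: [0.4448, -0.0889, -0.0022]
tcp_rot: [-3.142, 0.0, -0.131]
ft_force: [-0.7, 0.2, -0.4]
gripper_width: 0.0602
```

```bash
python3 -m pendant '[[[0,0,-0.0005],[0,0,0],0.06],[[0,0,-0.001],[0,0,0],0.06],[[0,0,-0.001],[0,0,0],0.06]]'
python3 -m pendant '[[[0,0,-0.0005],[0,0,0],0.06],[[0,0,-0.001],[0,0,0],0.06],[[0,0,-0.001],[0,0,0],0.06]]'
```

```text
clock: 3.48
position: [0.4448, -0.0889, -0.0032]
tcp_rot: [-3.142, -0.0, -0.131]
ft_force: [-0.4, -0.4, -0.2]
gripper_width: 0.0597
clock: 3.73
position: [0.4448, -0.0889, -0.0043]
tcp_rot: [-3.142, 0.0, -0.131]
ft_force: [-0.7, -0.4, 0.1]
gripper_width: 0.0602
```

```bash
python3 -m pendant '[[[0,0,-0.0005],[0,0,0],0.06],[[0,0,-0.0008],[0,0,0],0.06],[[0,0,-0.0008],[0,0,0],0.06]]'
python3 -m pendant '[[[0,0,-0.0005],[0,0,0],0.06],[[0,0,-0.0008],[0,0,0],0.06],[[0,0,-0.0008],[0,0,0],0.06]]'
```

```text
clock: 3.98
position: [0.4448, -0.0889, -0.005]
tcp_rot: [-3.142, 0.0, -0.131]
ft_force: [-0.6, -0.0, -0.6]
gripper_width: 0.0599
clock: 4.23
position: [0.4448, -0.0889, -0.0051]
tcp_rot: [3.142, -0.0, -0.131]
ft_force: [-2.9, 0.5, 12.4]
gripper_width: 0.0597
```

```bash
python3 -m pendant '[[[0,0,0.04],[0,0,0],0.03],[[0,0,0.08],[0,0,0],0],[[0.02,0.03,0.12],[0,0,0],0],[[0.035,0.055,0.15],[0,0,0],0],[[0.05,0.08,0.175],[0,0,0],0]]'
python3 -m pendant '[[[0.018,0.034,0],[0,0,0],0],[[0.036,0.068,0],[0,0,0],0],[[0.054,0.102,0],[0,0,0],0],[[0.072,0.136,0],[0,0,0],0],[[0.08,0.175,0],[0,0,-0.01],0]]'
python3 - <<'E'
from h import *
import pickle
o=readout.get_obs();print(o['position'],o['qvel'].round(3))
D=[(viewer.calibration('wrist'),viewer.read_camera('wrist'))]
D=[(viewer.calibration('wrist'),viewer.read_camera('wrist'))]
pickle.dump(D,open('w1.pkl','wb'));cv2.imwrite('pics/w1.png',D[0][1][:,:,::-1])
E
python3 -m pendant '[[[0.02,0,-0.03],[0,0,0],0],[[0.04,0,-0.06],[0,0,0],0],[[0.04,0,-0.07],[0,0,0],0],[[0.04,0,-0.07],[0,0,0],0]]'
python3 - <<'E'
from h import *
import pickle
o=readout.get_obs();print(o['position'],o['qvel'].round(3))
viewer.read_camera('wrist')
D=[(viewer.calibration('wrist'),viewer.read_camera('wrist'))]
pickle.dump(D,open('w2.pkl','wb'));cv2.imwrite('pics/w2.png',D[0][1][:,:,::-1])
E
```

```text
clock: 4.65
position: [0.4916, -0.0142, 0.1653]
tcp_rot: [3.142, -0.001, -0.133]
ft_force: [1.4, -0.5, 0.0]
gripper_width: 0.0006
clock: 5.07
position: [0.5732, 0.1618, 0.1635]
tcp_rot: [-3.141, -0.002, -0.142]
ft_force: [0.1, -1.4, 0.9]
gripper_width: 0.0001
[0.57319737 0.16182956 0.16347078] [ 0.75   0.268 -0.448  0.005  0.196  0.882]
clock: 5.5
position: [0.6091, 0.1592, 0.0897]
tcp_rot: [3.139, 0.006, -0.142]
ft_force: [-0.9, -0.3, -0.8]
gripper_width: 0.0001
[0.60908404 0.1592361  0.08968093] [ 0.001 -0.062  0.004  0.001  0.039  0.002]
```

View pics/w1.png

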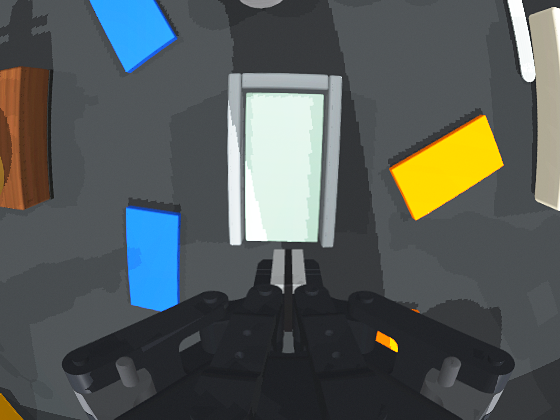

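View pics/w2.png

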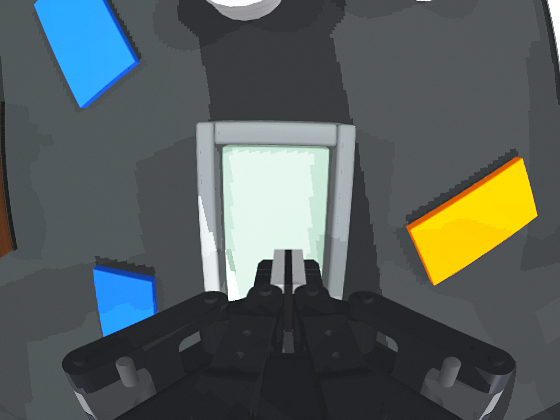

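```bash
python3 - <<'E'
from h import *
import pickle
(c1,i1),=pickle.load(open('w1.pkl','rb'));(c2,i2),=pickle.load(open('w2.pkl','rb'))
A=[[246,93.5],[323.5,95.5],[246,241],[318,242]];B=[[222,145.5],[328.5,147.5]]
q=tri(c1,A[:2],c2,B,True,True);print(q.round(4))
# rim back corners outer
print(tri(c1,[[229,74],[341,76]],c2,[[197,123],[355,126]],True,True).round(4))
for z in(.052,.056,.06):
    p=onplane(c1,A,z,True);print(z,p[:,:2].round(4).tolist(),p.mean(0).round(4),np.linalg.norm(p[0]-p[1]),np.linalg.norm(p[0]-p[2]),np.degrees(np.arctan2(*(p[0]-p[2]+p[1]-p[3])[[1,0]])))
    p=onplane(c2,B,z,True);print(p[:,:2].round(4).tolist(),np.linalg.norm(p[0]-p[1]))
E
```

```text
[[6.686e-01 1.892e-01 4.950e-02 8.000e-04]
 [6.584e-01 1.287e-01 4.630e-02 2.000e-04]]
[[6.839e-01 1.976e-01 6.540e-02 2.000e-04]
 [6.702e-01 1.162e-01 6.780e-02 1.000e-04]]
0.052 [[0.6682, 0.1886], [0.658, 0.1293], [0.5484, 0.2085], [0.5391, 0.1482]] [0.6034 0.1687 0.052 ] 0.06018611150831678 0.12146602517391261 -9.250663559750574
[[0.669, 0.1891], [0.659, 0.1295]] 0.060409255223406705
0.056 [[0.6678, 0.1881], [0.6578, 0.1297], [0.5498, 0.2078], [0.5407, 0.1484]] [0.604  0.1685 0.056 ] 0.05924475677471405 0.11956620784224177 -9.250663559750576
[[0.6692, 0.1882], [0.6595, 0.1299]] 0.059088745884824864
0.06 [[0.6674, 0.1877], [0.6576, 0.1302], [0.5513, 0.207], [0.5423, 0.1486]] [0.6046 0.1683 0.06  ] 0.058303402041111355 0.11766639051057116 -9.25066355975056
[[0.6694, 0.1874], [0.6599, 0.1304]] 0.05776823654624303
```

```bash
python3 -m pendant '[[[0.0045,0.008,0],[0,0,-0.018],0],[[0.0045,0.008,-0.01],[0,0,-0.018],0],[[0.0045,0.008,-0.02],[0,0,-0.018],0],[[0.0045,0.008,-0.027],[0,0,-0.018],0],[[0.0045,0.008,-0.027],[0,0,-0.018],0]]'
python3 -m pendant '[[[0,0,-0.001],[0,0,0],0],[[0,0,-0.002],[0,0,0],0],[[0,0,-0.002],[0,0,0],0]]'
```

```text
clock: 6.02
position: [0.6142, 0.1677, 0.0645]
tcp_rot: [3.14, 0.003, -0.159]
ft_force: [-0.7, -0.1, -0.2]
gripper_width: 0.0001
clock: 6.27
position: [0.6159, 0.1682, 0.0642]
tcp_rot: [-3.142, -0.0, -0.159]
ft_force: [0.3, 0.5, 0.2]
gripper_width: 0.0002
```

```bash
python3 -m pendant '[[[0,0,-0.001],[0,0,0],0],[[0,0,-0.002],[0,0,0],0],[[0,0,-0.003],[0,0,0],0],[[0,0,-0.004],[0,0,0],0],[[0,0,-0.004],[0,0,0],0]]'
python3 -m pendant '[[[0,0,-0.0005],[0,0,0],0],[[0,0,-0.001],[0,0,0],0],[[0,0,-0.001],[0,0,0],0]]'
python3 -m pendant '[[[0,0,-0.0003],[0,0,0],0],[[0,0,-0.0006],[0,0,0],0],[[0,0,-0.0006],[0,0,0],0]]'

```

```text
clock: 6.68
position: [0.6157, 0.1683, 0.06]
tcp_rot: [3.141, 0.0, -0.159]
ft_force: [0.6, -0.2, 0.0]
gripper_width: -0.0001
clock: 6.93
position: [0.6158, 0.1684, 0.0591]
tcp_rot: [3.142, 0.0, -0.159]
ft_force: [0.0, 0.7, -0.2]
gripper_width: -0.0
clock: 7.18
position: [0.6158, 0.1683, 0.0585]
tcp_rot: [3.142, 0.0, -0.159]
ft_force: [0.8, 0.1, 0.4]
gripper_width: 0.0001
```

```bash
python3 -m pendant '[[[0,0,-0.0003],[0,0,0],0],[[0,0,-0.0006],[0,0,0],0],[[0,0,-0.0006],[0,0,0],0]]'

```

```text
clock: 7.43
position: [0.6158, 0.1683, 0.0579]
tcp_rot: [-3.142, 0.0, -0.159]
ft_force: [1.2, -1.5, -0.4]
gripper_width: -0.0002
```

```bash
python3 -m pendant '[[[0,0,-0.0003],[0,0,0],0],[[0,0,-0.0006],[0,0,0],0],[[0,0,-0.0006],[0,0,0],0]]'

```

```text
clock: 7.68
position: [0.6158, 0.1683, 0.0573]
tcp_rot: [3.142, 0.0, -0.159]
ft_force: [0.3, 0.2, 0.2]
gripper_width: -0.0004
```

```bash
python3 -m pendant '[[[0,0,-0.0003],[0,0,0],0],[[0,0,-0.0006],[0,0,0],0],[[0,0,-0.0006],[0,0,0],0]]'

```

```text
clock: 7.93
position: [0.6158, 0.1683, 0.0567]
tcp_rot: [3.142, 0.0, -0.159]
ft_force: [-0.3, 0.8, 0.5]
gripper_width: -0.0005
```

```bash
python3 -m pendant '[[[0,0,-0.0003],[0,0,0],0],[[0,0,-0.0005],[0,0,0],0],[[0,0,-0.0005],[0,0,0],0]]'

```

```text
clock: 8.18
position: [0.6158, 0.1683, 0.0562]
tcp_rot: [3.142, 0.0, -0.159]
ft_force: [-0.4, -0.1, -0.4]
gripper_width: -0.0002
```

```bash
python3 -m pendant '[[[0,0,-0.0003],[0,0,0],0],[[0,0,-0.0005],[0,0,0],0],[[0,0,-0.0005],[0,0,0],0]]'

```

```text
clock: 8.43
position: [0.6158, 0.1683, 0.0557]
tcp_rot: [3.142, 0.0, -0.159]
ft_force: [1.0, -0.3, 0.8]
gripper_width: 0.0003
```

```bash
python3 -m pendant '[[[0,0,-0.0003],[0,0,0],0],[[0,0,-0.0005],[0,0,0],0],[[0,0,-0.0005],[0,0,0],0]]'

```

```text
clock: 8.68
position: [0.6158, 0.1683, 0.0552]
tcp_rot: [3.142, 0.0, -0.159]
ft_force: [-0.0, 0.8, 0.8]
gripper_width: 0.0001
```

```bash
python3 -m pendant '[[[0,0,-0.0002],[0,0,0],0],[[0,0,-0.0004],[0,0,0],0],[[0,0,-0.0004],[0,0,0],0]]'

```

```text
clock: 8.93
position: [0.6159, 0.1683, 0.055]
tcp_rot: [-3.142, -0.0, -0.159]
ft_force: [-0.9, 0.0, 0.7]
gripper_width: 0.0001
```

```bash
python3 -m pendant '[[[0,0,-0.0002],[0,0,0],0],[[0,0,-0.0004],[0,0,0],0],[[0,0,-0.0004],[0,0,0],0]]'

```

```text
clock: 9.18
position: [0.6162, 0.1684, 0.0549]
tcp_rot: [-3.141, -0.001, -0.159]
ft_force: [-0.3, -0.1, 4.8]
gripper_width: -0.0001
```

```bash
python3 -m pendant '[[[0,0,0.0001],[0,0,0],0],[[0,0,0.0001],[0,0,0],0]]'
python3 - <<'E'
from h import *
for i in range(4):
    print(readout.get_obs()['ft_force'].round(2)); viewer.read_camera('side')
E
```

```text
clock: 9.35
position: [0.6161, 0.1684, 0.0549]
tcp_rot: [-3.141, -0.001, -0.159]
ft_force: [-0.3, -0.5, 4.9]
gripper_width: 0.0001
[-0.27 -0.46  4.89]
[-0.49  0.91  4.38]
[-0.81 -0.4   4.84]
[-0.13  0.36  4.62]
```

```bash
python3 -m pendant '[[[0,0,0.0001],[0,0,0],0],[[0,0,0.00015],[0,0,0],0]]'
python3 - <<'E'
from h import *
F=[]
for i in range(5):
    F.append(readout.get_obs()['ft_force']); viewer.read_camera('side')
print(np.mean(F,0).round(2))
E
```

```text
clock: 9.72
position: [0.6161, 0.1684, 0.0549]
tcp_rot: [-3.141, -0.001, -0.159]
ft_force: [0.3, 0.1, 4.3]
gripper_width: -0.0
[ 0.61 -0.39  4.75]
```

```bash
python3 -m pendant '[[[0,0,0.00015],[0,0,0],0],[[0,0,0.00015],[0,0,0],0]]'
python3 - <<'E'
from h import *
F=[]
for i in range(5):
    F.append(readout.get_obs()['ft_force']); viewer.read_camera('side')
print(np.mean(F,0).round(2))
E
```

```text
clock: 10.13
position: [0.6159, 0.1683, 0.0549]
tcp_rot: [-3.142, -0.0, -0.159]
ft_force: [0.5, 0.2, 4.4]
gripper_width: -0.0003
[0.96 0.12 4.23]
```

```bash
python3 -m pendant '[[[0,0,0.0001],[0,0,0],0],[[0,0,0.0001],[0,0,0],0]]'
python3 - <<'E'
from h import *
F=[]
for i in range(5):
    F.append(readout.get_obs()['ft_force']); viewer.read_camera('side')
print(np.mean(F,0).round(2))
E
```

```text
clock: 10.55
position: [0.6158, 0.1683, 0.0549]
tcp_rot: [3.142, 0.0, -0.159]
ft_force: [1.6, -0.7, 4.5]
gripper_width: -0.0002
[0.89 0.29 3.74]
```

```bash
python3 -m pendant '[[[-0.001,0.00016,0.00005],[0,0,0],0],[[-0.002,0.00032,0.00005],[0,0,0],0],[[-0.003,0.00048,0.00005],[0,0,0],0],[[-0.004,0.00064,0.00005],[0,0,0],0],[[-0.005,0.0008,0.00005],[0,0,0],0]]'
python3 - <<'E'
from h import *
F=[]
for i in range(3):
    F.append(readout.get_obs()['ft_force']); im=viewer.read_camera('wrist')
print(np.mean(F,0).round(2)); cv2.imwrite('pics/w3.png',im[:,:,::-1])
E
```

```text
clock: 11.22
position: [0.6106, 0.1691, 0.0549]
tcp_rot: [3.141, 0.0, -0.159]
ft_force: [1.3, 0.1, 2.1]
gripper_width: 0.0001
[0.23 0.17 2.63]
```

```bash
cat >> h.py <<'E'
def edge(im,c,z=.055):
    hs=cv2.cvtColor(im,cv2.COLOR_RGB2HSV); m=cv2.inRange(hs,(50,12,130),(95,120,255))
    n,l,s,_=cv2.connectedComponentsWithStats(m); k=1+np.argmax(s[1:,4]); m=l==k
    cols=range(s[k,0]+20,s[k,0]+s[k,2]-20,4)
    px=[(q,np.argmax(m[:,q])-.5) for q in cols]; p=onplane(c,px,z,True)
    a=np.polyfit(p[:,1]-.16,p[:,0],1); return a, s[k]
E
python3 -m pendant '[[[-0.001,0.00016,-0.00006],[0,0,0],0],[[-0.002,0.00032,-0.00006],[0,0,0],0],[[-0.003,0.00048,-0.00006],[0,0,0],0],[[-0.004,0.00064,-0.00006],[0,0,0],0],[[-0.005,0.0008,-0.00006],[0,0,0],0]]'
python3 - <<'E'
from h import *
import pickle
F=[]
for i in range(3):
    F.append(readout.get_obs()['ft_force']); c=viewer.calibration('wrist');im=viewer.read_camera('wrist')
print(np.mean(F,0).round(2)); cv2.imwrite('pics/w4.png',im[:,:,::-1])
for f in('w1.pkl','w2.pkl'):
    (a,b),=pickle.load(open(f,'rb'));print(edge(b,a))
print(edge(im,c))
E
```

```text
clock: 11.78
position: [0.6057, 0.1699, 0.0549]
tcp_rot: [3.142, 0.0, -0.159]
ft_force: [0.5, -0.0, 2.6]
gripper_width: 0.0001
[-0.08 -0.08  2.4 ]
(array([0.15936557, 0.66414529]), array([  245,    92,    79,   150, 10391], dtype=int32))
(array([0.17712685, 0.6651457 ]), array([  222,   144,   107,   155, 12393], dtype=int32))
(array([0.16354531, 0.66547063]), array([  226,   139,   133,   162, 17061], dtype=int32))
```

```bash
python3 -c "
import cv2
a=cv2.imread('pics/w4.png')[110:260,190:390];cv2.imwrite('pics/w4c.png',cv2.resize(a,None,fx=4,fy=4))"
```

```text
(no output)
```

View pics/w4c.png

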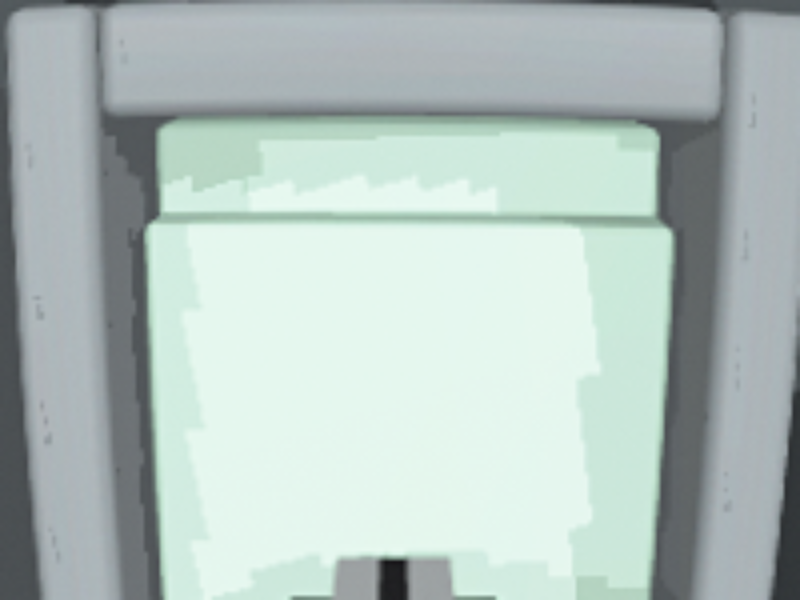

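```bash
python3 -m pendant '[[[-0.0015,0.00024,-0.00006],[0,0,0],0],[[-0.003,0.00048,-0.00006],[0,0,0],0],[[-0.0045,0.00073,-0.00006],[0,0,0],0],[[-0.006,0.00097,-0.00006],[0,0,0],0],[[-0.0075,0.0012,-0.00006],[0,0,0],0]]'
python3 - <<'E'
from h import *
F=[]
for i in range(3):
    F.append(readout.get_obs()['ft_force']); viewer.read_camera('side')
print(np.mean(F,0).round(2))
E
```

```text
clock: 12.35
position: [0.5982, 0.1712, 0.0549]
tcp_rot: [-3.142, -0.0, -0.159]
ft_force: [1.2, 0.2, 2.1]
gripper_width: 0.0001
[0.1  0.36 2.43]
```

```bash
python3 -m pendant '[[[-0.0015,0.00024,-0.0001],[0,0,0],0],[[-0.003,0.00048,-0.0001],[0,0,0],0],[[-0.0045,0.00073,-0.0001],[0,0,0],0],[[-0.006,0.00097,-0.0001],[0,0,0],0],[[-0.0075,0.0012,-0.0001],[0,0,0],0]]'
python3 - <<'E'
from h import *
F=[]
for i in range(3):
    F.append(readout.get_obs()['ft_force']); viewer.read_camera('side')
print(np.mean(F,0).round(2))
E
```

```text
clock: 12.92
position: [0.5908, 0.1724, 0.0549]
tcp_rot: [-3.141, -0.0, -0.159]
ft_force: [1.3, -0.6, 3.9]
gripper_width: 0.0
[ 0.18 -0.13  4.03]
```

```bash
python3 -m pendant '[[[-0.0015,0.00024,0.00004],[0,0,0],0],[[-0.003,0.00048,0.00004],[0,0,0],0],[[-0.0045,0.00073,0.00004],[0,0,0],0],[[-0.006,0.00097,0.00004],[0,0,0],0],[[-0.0075,0.0012,0.00004],[0,0,0],0]]'
python3 - <<'E'
from h import *
F=[]
for i in range(3):
    F.append(readout.get_obs()['ft_force']); c=viewer.calibration('wrist');im=viewer.read_camera('wrist')
print(np.mean(F,0).round(2))
g=cv2.cvtColor(im,cv2.COLOR_RGB2GRAY).astype(int)
print(readout.get_obs()['position'],[ (r,g[r,265]) for r in range(110,200,3)])
cv2.imwrite('pics/w5.png',im[:,:,::-1])
E
```

```text
clock: 13.48
position: [0.5832, 0.1736, 0.0548]
tcp_rot: [-3.142, -0.0, -0.159]
ft_force: [0.2, -1.1, 2.6]
gripper_width: -0.0
[-0.35 -0.18  3.36]
[0.58299091 0.17357313 0.05485522] [(110, np.int64(243)), (113, np.int64(241)), (116, np.int64(241)), (119, np.int64(241)), (122, np.int64(241)), (125, np.int64(241)), (128, np.int64(241)), (131, np.int64(241)), (134, np.int64(241)), (137, np.int64(241)), (140, np.int64(242)), (143, np.int64(241)), (146, np.int64(240)), (149, np.int64(240)), (152, np.int64(240)), (155, np.int64(240)), (158, np.int64(240)), (161, np.int64(242)), (164, np.int64(169)), (167, np.int64(237)), (170, np.int64(238)), (173, np.int64(238)), (176, np.int64(238)), (179, np.int64(238)), (182, np.int64(238)), (185, np.int64(238)), (188, np.int64(238)), (191, np.int64(239)), (194, np.int64(238)), (197, np.int64(238))]
```

```bash
python3 -m pendant '[[[-0.0017,0.00028,0],[0,0,0],0],[[-0.0034,0.00055,0],[0,0,0],0],[[-0.0051,0.00083,0],[0,0,0],0],[[-0.0068,0.0011,0],[0,0,0],0],[[-0.0085,0.0014,0],[0,0,0],0]]'
python3 - <<'E'
from h import *
F=[]
for i in range(3):
    F.append(readout.get_obs()['ft_force']); viewer.read_camera('side')
print(np.mean(F,0).round(2))
E
```

```text
clock: 14.05
position: [0.5747, 0.1749, 0.0548]
tcp_rot: [3.142, 0.0, -0.159]
ft_force: [0.7, 0.8, 2.7]
gripper_width: 0.0
[0.08 0.22 3.44]
```

```bash
python3 -m pendant '[[[-0.0017,0.00028,0],[0,0,0],0],[[-0.0034,0.00055,0],[0,0,0],0],[[-0.0051,0.00083,0],[0,0,0],0],[[-0.0068,0.0011,0],[0,0,0],0],[[-0.0085,0.0014,0],[0,0,0],0]]'
python3 -m pendant '[[[0,0,0.003],[0,0,0],0],[[0,0,0.01],[0,0,0],0],[[0,0,0.03],[0,0,0],0],[[0,0,0.05],[0,0,0],0],[[-0.02,0.003,0.08],[0,0,0],0.03]]'
python3 -m pendant '[[[-0.03,0.005,0.02],[0,0,0],0.0854],[[-0.06,0.01,0.02],[0,0,0],0.0854],[[-0.09,0.0145,0.02],[0,0,0],0.0854],[[-0.09,0.0145,0.02],[0,0,0],0.0854],[[-0.09,0.0145,0.02],[0,0,0],0.0854]]'
python3 - <<'E'
from h import *
import pickle
viewer.read_camera('wrist');D=[]
for n in('wrist','top','side'):
    D.append((viewer.calibration(n),viewer.read_camera(n)));cv2.imwrite(f'pics/{n}6.png',D[-1][1][:,:,::-1])
print(readout.get_obs()['position'])
pickle.dump(D,open('w6.pkl','wb'))
E
```

```text
clock: 14.62
position: [0.5661, 0.1763, 0.0548]
tcp_rot: [3.142, 0.0, -0.159]
ft_force: [0.6, -0.5, 3.5]
gripper_width: -0.0
clock: 15.03
position: [0.548, 0.179, 0.1349]
tcp_rot: [3.141, -0.0, -0.16]
ft_force: [0.2, 0.2, 0.8]
gripper_width: 0.0109
clock: 15.45
position: [0.4551, 0.1939, 0.1554]
tcp_rot: [3.142, 0.0, -0.158]
ft_force: [0.8, -0.7, 0.5]
gripper_width: 0.0723
[0.45755452 0.19391262 0.15501916]
```

View pics/wrist6.png

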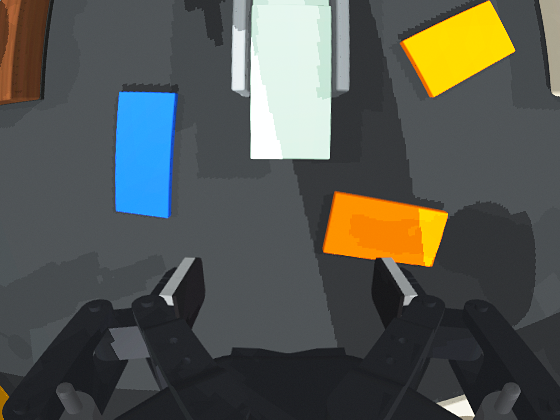

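```bash
python3 - <<'E'
from h import *
import pickle
D=pickle.load(open('w6.pkl','rb'));c=D[0][0]
p=onplane(c,[[250,159],[330,158.5],[252,4],[330,5]],.055,True)
print(p.round(4));print(p.mean(0),np.linalg.norm(p[0]-p[1]),np.linalg.norm(p[0]-p[2]))
e=(p[2]+p[3]-p[0]-p[1])/2;print(np.degrees(np.arctan2(e[1],e[0])))
w=onplane(c,[[240,95],[342,96]],.067,True);print(w.round(4),w.mean(0))
E
```

```text
[[0.4999 0.2166 0.055 ]
 [0.4908 0.1566 0.055 ]
 [0.6191 0.1958 0.055 ]
 [0.6092 0.1379 0.055 ]]
[0.55476107 0.17672989 0.055     ] 0.06062550524268043 0.12091020544215217
-9.424854212660682
[[0.548  0.2141 0.067 ]
 [0.536  0.1429 0.067 ]] [0.54199378 0.17851624 0.067     ]
```

```bash
python3 -m pendant '[[[0.03,-0.0055,0],[0,0,-0.004],0.0854],[[0.0595,-0.0109,-0.02],[0,0,-0.004],0.0854],[[0.0595,-0.0109,-0.055],[0,0,-0.004],0.0854],[[0.0595,-0.0109,-0.085],[0,0,-0.004],0.0854],[[0.0595,-0.0109,-0.095],[0,0,-0.004],0.0854]]'
python3 -m pendant '[[[0,0,-0.001],[0,0,0],0.0854],[[0,0,-0.001],[0,0,0],0.0854],[[0,0,-0.001],[0,0,0],0.0854]]'
python3 - <<'E'
from h import *
viewer.read_camera('wrist');c=viewer.calibration('wrist');im=viewer.read_camera('wrist');cv2.imwrite('pics/w7.png',im[:,:,::-1])
print(readout.get_obs()['position'],readout.get_obs()['tcp_rot'])
E
```

```text
clock: 16.07
position: [0.5146, 0.1816, 0.0558]
tcp_rot: [3.139, 0.005, -0.165]
ft_force: [-1.3, -0.3, 0.0]
gripper_width: 0.0854
clock: 16.32
position: [0.5169, 0.1833, 0.0601]
tcp_rot: [-3.141, -0.002, -0.163]
ft_force: [-0.6, 0.3, -0.4]
gripper_width: 0.0851
[0.51704813 0.18343343 0.06056957] [-3.14016853e+00 -2.69246988e-03 -1.63011882e-01]
```

View pics/w7.png

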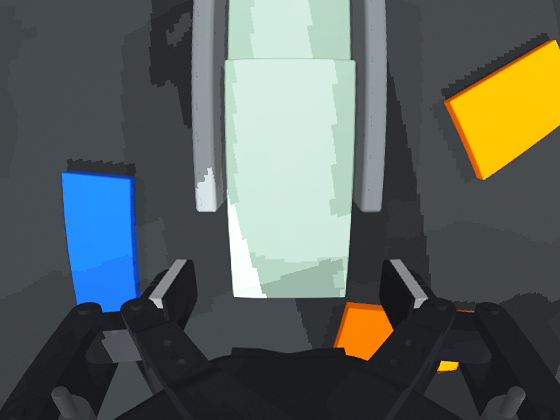

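```bash
python3 -m pendant '[[[0,0,-0.005],[0,0,0],0.0854],[[0,0,-0.01],[0,0,0],0.0854],[[0,0,-0.015],[0,0,0],0.08],[[0,0,-0.0185],[0,0,0],0.075],[[0,0,-0.0185],[0,0,0],0.075]]'
python3 -m pendant '[[[0,0,0],[0,0,0],0.07],[[0,0,0],[0,0,0],0.07]]'
```

```text
clock: 16.83
position: [0.5152, 0.1828, 0.0394]
tcp_rot: [3.141, 0.001, -0.163]
ft_force: [1.0, -0.8, -0.4]
gripper_width: 0.0751
clock: 17.0
position: [0.5158, 0.1829, 0.0402]
tcp_rot: [3.141, 0.0, -0.163]
ft_force: [-0.0, -0.2, 0.4]
gripper_width: 0.0702
```

```bash
python3 -m pendant '[[[0,0,0.0015],[0,0,0],0.068],[[0,0,0.0015],[0,0,0],0.066],[[0,0,0.0015],[0,0,0],0.064],[[0,0,0.0015],[0,0,0],0.064]]'
```

```text
clock: 17.33
position: [0.516, 0.183, 0.042]
tcp_rot: [-3.141, -0.0, -0.163]
ft_force: [-0.6, 0.0, 0.4]
gripper_width: 0.0638
```

```bash
python3 -m pendant '[[[0,0,0],[0,0,0],0.061],[[0,0,0],[0,0,0],0.059],[[0,0,0],[0,0,0],0.05],[[0,0,0],[0,0,0],0.05],[[0,0,0],[0,0,0],0.05]]'
```

```text
clock: 17.75
position: [0.516, 0.183, 0.0421]
tcp_rot: [-3.141, -0.0, -0.163]
ft_force: [0.0, 0.4, 3.7]
gripper_width: 0.0582
```

```bash
python3 -m pendant '[[[0,0,0.001],[0,0,0],0.05],[[0,0,0.002],[0,0,0],0.05],[[0,0,0.003],[0,0,0],0.05],[[0,0,0.005],[0,0,0],0.05],[[0,0,0.006],[0,0,0],0.05]]'
python3 -m pendant '[[[0,0,0.005],[0,0,0],0.05],[[0,0,0.014],[0,0,0],0.05],[[0,0,0.025],[0,0,0],0.05],[[0,0,0.04],[0,0,0],0.05],[[0,0,0.05],[0,0,0],0.05]]'
python3 - <<'E'
from h import *
F=[];viewer.read_camera('side')
for n in('wrist','side','top'):
    o=readout.get_obs();F.append(o['ft_force']);im=viewer.read_camera(n);cv2.imwrite(f'pics/{n}8.png',im[:,:,::-1])
print(np.mean(F,0),o['position'],o['gripper_width'])
s=cv2.imread('pics/side8.png')[180:330,150:350];w=cv2.imread('pics/wrist8.png')[:300,150:430]
cv2.imwrite('pics/c8.png',np.hstack([cv2.resize(s,(400,300),interpolation=2),cv2.resize(w,(280,300))]))
E
```

```text
clock: 18.17
position: [0.5156, 0.1829, 0.0478]
tcp_rot: [3.141, 0.0, -0.163]
ft_force: [0.3, -0.0, -1.3]
gripper_width: 0.0581
clock: 18.58
position: [0.5165, 0.1831, 0.0999]
tcp_rot: [-3.141, -0.002, -0.163]
ft_force: [0.0, 0.1, -3.0]
gripper_width: 0.0581
[ 0.30832107 -0.01064264 -1.54786951] [0.51672549 0.1832357  0.09926048] 0.05811183890459081
```

View pics/c8.png

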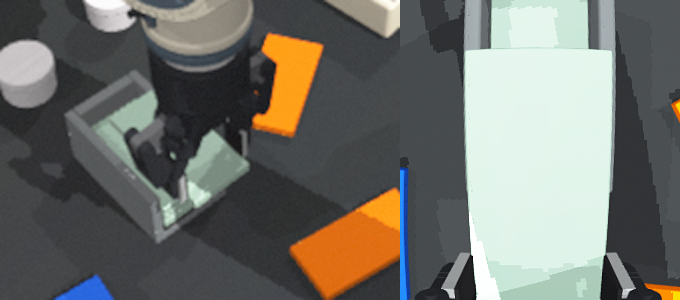

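```bash
python3 - <<'E'
from h import *
c=viewer.calibration('wrist');o=readout.get_obs();print(o['position'],o['tcp_rot'])
t=o['position']
for z in(.108,.1123,.117):
    p=onplane(c,[[215.5,49.5],[362,50.5],[225,297.5],[357,297]],z,True)
    print(z,(p[:,:2]-t[:2]).round(4).tolist(),np.linalg.norm(p[0]-p[1]),np.linalg.norm(p[2]-p[3]),(p.mean(0)-t).round(4))
E
```

```text
[0.51611293 0.18305078 0.09842378] [-3.14100170e+00 -1.13931621e-03 -1.63147882e-01]
0.108 [[0.1031, 0.0136], [0.0929, -0.046], [-0.0083, 0.0326], [-0.0185, -0.0307]] 0.0604431740973959 0.0640682694467751 [ 0.0423 -0.0076  0.0096]
0.1123 [[0.102, 0.0128], [0.0921, -0.0448], [-0.0058, 0.0312], [-0.0157, -0.03]] 0.058507402823400056 0.06201639977874861 [ 0.0432 -0.0077  0.0139]
0.117 [[0.1008, 0.012], [0.0913, -0.0436], [-0.0031, 0.0297], [-0.0127, -0.0293]] 0.05639155980298606 0.0597736585136964 [ 0.0441 -0.0078  0.0186]
```

```bash
python3 - <<'E'
from h import *
c=viewer.calibration('wrist')
def run(f,rows,dz):
    im=cv2.cvtColor(cv2.imread(f),cv2.COLOR_BGR2RGB).astype(int)
    m=((im[...,1]-im[...,0]>8)&(im[...,1]>140))|(im.min(2)>225)
    m=m.astype(np.uint8);out=[]
    for r in rows:
        row=m[r]; L=287
        while row[L-1]:L-=1
        Rr=287
        while row[Rr+1]:Rr+=1
        d=ray(c,[[L-.5,r],[Rr+.5,r]],True); d=d/-d[:,2:3]
        w=np.linalg.norm(d[0]-d[1]); out.append((r,L,Rr,round(-.06/w*1000,1)))
    print(f,c['position'][2],out)
run('pics/w7.png',range(75,240,15),0)
run('pics/wrist8.png',range(60,240,15),0)
E
```

```text
pics/w7.png 0.2422646479520823 [(75, 225, 355, np.float64(-149.8)), (90, 225, 354, np.float64(-150.9)), (105, 225, 354, np.float64(-150.6)), (120, 225, 354, np.float64(-150.0)), (135, 225, 354, np.float64(-149.3)), (150, 226, 353, np.float64(-150.7)), (165, 226, 352, np.float64(-150.7)), (180, 227, 352, np.float64(-150.5)), (195, 227, 351, np.float64(-150.0)), (210, 227, 350, np.float64(-149.4)), (225, 228, 350, np.float64(-148.5))]
pics/wrist8.png 0.2422646479520823 [(60, 214, 362, np.float64(-131.1)), (75, 214, 362, np.float64(-131.2)), (90, 214, 362, np.float64(-131.1)), (105, 215, 362, np.float64(-131.8)), (120, 215, 362, np.float64(-131.3)), (135, 215, 361, np.float64(-131.5)), (150, 216, 361, np.float64(-131.6)), (165, 216, 360, np.float64(-131.5)), (180, 217, 360, np.float64(-131.2)), (195, 218, 358, np.float64(-132.6)), (210, 219, 358, np.float64(-131.9)), (225, 219, 357, np.float64(-131.0))]
```

```bash
python3 -m pendant '[[[0.002,-0.006,0.015],[0,0,0],0.05],[[0.006,-0.02,0.03],[0,0,0.01],0.05],[[0.012,-0.045,0.045],[0,0,0.02],0.05],[[0.019,-0.07,0.055],[0,0,0.03],0.05],[[0.0265,-0.0975,0.06],[0,0,0.04],0.05]]'
python3 -m pendant '[[[0.0055,-0.02,0],[0,0,0.01],0.05],[[0.011,-0.04,0],[0,0,0.02],0.05],[[0.0165,-0.06,0],[0,0,0.03],0.05],[[0.0215,-0.08,0],[0,0,0.04],0.05],[[0.0265,-0.0975,0],[0,0,0.05],0.05]]'
python3 -m pendant '[[[0.0055,-0.02,0],[0,0,0.01],0.05],[[0.011,-0.04,0],[0,0,0.02],0.05],[[0.0165,-0.06,0],[0,0,0.03],0.05],[[0.0215,-0.08,0],[0,0,0.04],0.05],[[0.0265,-0.0975,0],[0,0,0.045],0.05]]'
python3 -m pendant '[[[0.0055,-0.02,0],[0,0,0],0.05],[[0.011,-0.04,0],[0,0,0],0.05],[[0.0165,-0.06,0],[0,0,0],0.05],[[0.0225,-0.082,0],[0,0,0],0.05],[[0.0265,-0.0975,0],[0,0,0],0.05]]'
python3 -m pendant '[[[0,0,-0.01],[0,0,0],0.05],[[0,0,-0.015],[0,0,0],0.05],[[0,0,-0.015],[0,0,0],0.05]]'
python3 - <<'E'
from h import *
import pickle
viewer.read_camera('wrist');D=[]
for n in('wrist','top'):
    D.append((viewer.calibration(n),viewer.read_camera(n)));cv2.imwrite(f'pics/{n}9.png',D[-1][1][:,:,::-1])
pickle.dump(D,open('w9.pkl','wb'));o=readout.get_obs();print(o['position'],o['tcp_rot'],o['gripper_width'])
E
```

```text
clock: 19.2
position: [0.5426, 0.0849, 0.1585]
tcp_rot: [-3.141, -0.001, -0.122]
ft_force: [-0.1, 0.6, -2.0]
gripper_width: 0.058
clock: 19.62
position: [0.5684, -0.0134, 0.1569]
tcp_rot: [3.141, 0.002, -0.073]
ft_force: [0.3, -0.2, -1.9]
gripper_width: 0.0578
clock: 20.03
position: [0.5948, -0.1107, 0.1567]
tcp_rot: [-3.141, 0.002, -0.028]
ft_force: [0.2, 0.0, -2.0]
gripper_width: 0.0581
clock: 20.45
position: [0.6217, -0.2087, 0.1568]
tcp_rot: [-3.142, 0.001, -0.029]
ft_force: [0.4, -0.2, -2.4]
gripper_width: 0.0578
clock: 20.7
position: [0.62, -0.2059, 0.1403]
tcp_rot: [-3.14, 0.004, -0.028]
ft_force: [-0.2, -0.3, -1.7]
gripper_width: 0.0579
[ 0.62147082 -0.20596972  0.14245129] [-3.14109737e+00  1.11241185e-03 -2.72151528e-02] 0.05821383725829603
```

View pics/wrist9.png

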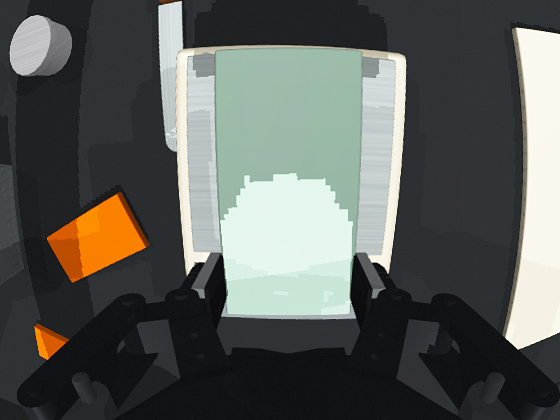

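```bash
python3 - <<'E'
from h import *
import pickle
c,im=pickle.load(open('w9.pkl','rb'))[0]
im=cv2.GaussianBlur(im,(3,3),0)
for r in(110,180,230):
    print(r,[tuple(int(v) for v in im[r,x]) for x in range(176,200,2)],'R',[tuple(int(v) for v in im[r,x]) for x in range(380,408,2)])
for x in(203,372): print(x,[(y,int(im[y,x].mean()),int(im[y,x,0])-int(im[y,x,2])) for y in list(range(44,70,2))+list(range(244,266,2))])
p=onplane(c,[[187,56],[397,57],[191,253],[385,253]],.07,True);print(p.round(4),p.mean(0))
E
```

```text
110 [(210, 208, 190), (236, 232, 212), (244, 240, 227), (246, 242, 230), (246, 243, 231), (224, 223, 213), (203, 213, 212), (210, 218, 217), (208, 217, 216), (205, 213, 212), (204, 212, 211), (200, 209, 208)] R [(197, 206, 206), (198, 206, 206), (198, 206, 206), (197, 206, 205), (197, 206, 205), (197, 206, 206), (194, 204, 203), (219, 220, 210), (247, 244, 232), (247, 244, 232), (246, 243, 230), (246, 242, 229), (191, 188, 173), (41, 44, 47)]
180 [(39, 42, 44), (167, 163, 146), (237, 233, 213), (244, 240, 226), (246, 242, 230), (247, 243, 231), (217, 217, 207), (180, 190, 189), (181, 191, 190), (181, 191, 190), (181, 191, 189), (181, 191, 189)] R [(200, 208, 207), (200, 209, 207), (200, 208, 207), (200, 208, 208), (199, 208, 207), (236, 236, 225), (247, 245, 232), (247, 244, 232), (245, 242, 229), (245, 241, 224), (99, 100, 96), (43, 46, 49), (44, 47, 50), (44, 47, 50)]
230 [(42, 45, 47), (42, 45, 47), (46, 49, 49), (200, 197, 178), (238, 234, 216), (245, 241, 228), (246, 243, 230), (243, 239, 225), (186, 191, 187), (184, 192, 192), (182, 192, 191), (182, 191, 190)] R [(193, 204, 203
[... 393 characters left out ...]
145, -8), (244, 190, -9), (246, 192, -7), (248, 193, -6), (250, 188, -10), (252, 225, 9), (254, 244, 14), (256, 243, 14), (258, 246, 12), (260, 251, 8), (262, 129, 8), (264, 41, -3)]
372 [(44, 33, -4), (46, 33, -4), (48, 30, -5), (50, 126, 19), (52, 183, 28), (54, 187, 29), (56, 191, 28), (58, 152, 0), (60, 144, -7), (62, 143, -7), (64, 141, -8), (66, 144, -5), (68, 147, -6), (244, 194, -7), (246, 194, -7), (248, 193, -9), (250, 198, -9), (252, 196, -7), (254, 202, -4), (256, 237, 14), (258, 243, 15), (260, 245, 14), (262, 150, 14), (264, 60, -2)]
[[ 0.7368 -0.1411  0.07  ]
 [ 0.7328 -0.2819  0.07  ]
 [ 0.5964 -0.1327  0.07  ]
 [ 0.5925 -0.2768  0.07  ]] [ 0.66460265 -0.20811798  0.07      ]
```

```bash
python3 - <<'E'
from h import *
import pickle
c,im=pickle.load(open('w9.pkl','rb'))[0]
P=lambda x:onplane(c,x,.07,True)
L=P([[187,110],[188.5,180],[191.5,230]]);Rr=P([[394,110],[389.5,180],[384.5,230]]);B=P([[203,53],[372,57.5]]);F=P([[203,251.5],[372,255]])
for n,a in(('L',L),('R',Rr),('B',B),('F',F)):
    d=a[0]-a[-1];print(n,a[:,:2].round(4).tolist(),np.degrees(np.arctan2(d[1],d[0])))
E
```

```text
L [[0.6994, -0.1398], [0.6513, -0.1373], [0.6146, -0.1355]] -2.9267700130214234
R [[0.6958, -0.2789], [0.6475, -0.2767], [0.6107, -0.275]] -2.643016652955147
B [[0.7376, -0.1524], [0.7313, -0.2641]] 86.77874805263824
F [[0.5976, -0.1423], [0.5914, -0.2668]] 87.12917751887912
```

```bash
python3 -m pendant '[[[0.003,0,-0.01],[0,0,-0.02],0.05],[[0.003,0,-0.025],[0,0,-0.02],0.05],[[0.003,0,-0.042],[0,0,-0.02],0.05],[[0.003,0,-0.055],[0,0,-0.02],0.05],[[0.003,0,-0.062],[0,0,-0.02],0.05]]'
python3 -m pendant '[[[0,0,0],[0,0,0],0.05],[[0,0,0],[0,0,0],0.05],[[0,0,0],[0,0,0],0.05]]'
python3 - <<'E'
from h import *
F=[]
for i in range(3):
    o=readout.get_obs();F.append(o['ft_force']); viewer.read_camera('side')
print(np.mean(F,0).round(2),o['position'],o['tcp_rot'])
E
```

```text
clock: 21.27
position: [0.624, -0.2063, 0.0787]
tcp_rot: [-3.141, 0.002, -0.048]
ft_force: [-0.7, -0.1, -2.1]
gripper_width: 0.0577
clock: 21.52
position: [0.6255, -0.2072, 0.0816]
tcp_rot: [3.141, -0.001, -0.048]
ft_force: [0.4, 0.2, -1.4]
gripper_width: 0.0579
[ 0.09  0.04 -1.73] [ 0.62558211 -0.20732572  0.08187022] [ 3.14108532e+00 -1.71765748e-03 -4.83467429e-02]
```

```bash
python3 -m pendant '[[[-0.0005,0.0015,-0.002],[0,0,0],0.05],[[-0.0005,0.0015,-0.005],[0,0,0],0.05],[[-0.0005,0.0015,-0.008],[0,0,0],0.05],[[-0.0005,0.0015,-0.01],[0,0,0],0.05],[[-0.0005,0.0015,-0.0105],[0,0,0],0.05]]'
python3 -m pendant '[[[0,0,-0.0005],[0,0,0],0.05],[[0,0,-0.001],[0,0,0],0.05],[[0,0,-0.001],[0,0,0],0.05]]'
```

```text
clock: 22.08
position: [0.624, -0.2054, 0.0697]
tcp_rot: [-3.141, 0.001, -0.048]
ft_force: [0.2, 0.5, -1.4]
gripper_width: 0.058
clock: 22.33
position: [0.6244, -0.2056, 0.0693]
tcp_rot: [-3.142, 0.0, -0.048]
ft_force: [0.3, 0.5, -1.9]
gripper_width: 0.0581
```

```bash
python3 -m pendant '[[[0,0,-0.0003],[0,0,0],0.05],[[0,0,-0.0006],[0,0,0],0.05],[[0,0,-0.0009],[0,0,0],0.05],[[0,0,-0.0009],[0,0,0],0.05]]'
```

```text
clock: 22.67
position: [0.6243, -0.2056, 0.0684]
tcp_rot: [-3.142, 0.0, -0.048]
ft_force: [-0.3, -0.2, -1.9]
gripper_width: 0.0581
```

```bash
python3 -m pendant '[[[0,0,-0.0002],[0,0,0],0.05],[[0,0,-0.0004],[0,0,0],0.05],[[0,0,-0.0005],[0,0,0],0.05],[[0,0,-0.0005],[0,0,0],0.05]]'
```

```text
clock: 23.0
position: [0.6244, -0.2056, 0.068]
tcp_rot: [3.142, -0.0, -0.048]
ft_force: [-0.6, -0.9, -1.4]
gripper_width: 0.0583
```

```bash
python3 -m pendant '[[[0,0,-0.0002],[0,0,0],0.05],[[0,0,-0.0004],[0,0,0],0.05],[[0,0,-0.0005],[0,0,0],0.05],[[0,0,-0.0005],[0,0,0],0.05]]'
```

```text
clock: 23.33
position: [0.6245, -0.2056, 0.0678]
tcp_rot: [3.141, -0.0, -0.048]
ft_force: [-2.0, -1.0, 2.5]
gripper_width: 0.0584
```

```bash
python3 -m pendant '[[[0,0,-0.0002],[0,0,0],0.05],[[0,0,-0.0003],[0,0,0],0.05],[[0,0,-0.0003],[0,0,0],0.05]]'
```

```text
clock: 23.58
position: [0.6246, -0.2056, 0.0677]
tcp_rot: [3.141, -0.0, -0.048]
ft_force: [-0.8, -0.0, 5.3]
gripper_width: 0.0579
```

```bash
python3 -m pendant '[[[0,0,0.0002],[0,0,0],0.05],[[0,0,0.0003],[0,0,0],0.05],[[0,0,0.0003],[0,0,0],0.05]]'
```

```text
clock: 23.83
position: [0.6246, -0.2057, 0.0677]
tcp_rot: [3.141, -0.001, -0.048]
ft_force: [-1.6, 0.7, 5.1]
gripper_width: 0.058
```

```bash
python3 -m pendant '[[[0,0,0.0002],[0,0,0],0.05],[[0,0,0.0003],[0,0,0],0.05],[[0,0,0.0003],[0,0,0],0.05],[[0,0,0.0003],[0,0,0],0.05]]'
```

```text
clock: 24.17
position: [0.6246, -0.2056, 0.0678]
tcp_rot: [3.141, -0.0, -0.048]
ft_force: [0.1, 0.1, 2.7]
gripper_width: 0.0578
```

```bash
python3 -m pendant '[[[0,0,0.0001],[0,0,0],0.058],[[0,0,0.0001],[0,0,0],0.060],[[0,0,0.0001],[0,0,0],0.062],[[0,0,0.0001],[0,0,0],0.065],[[0,0,0.0001],[0,0,0],0.07]]'
python3 -m pendant '[[[0,0,0],[0,0,0],0.074],[[0,0,0],[0,0,0],0.078],[[0,0,0],[0,0,0],0.08]]'
python3 -m pendant '[[[0,0,0.003],[0,0,0],0.08],[[0,0,0.01],[0,0,0],0.08],[[0,0,0.025],[0,0,0],0.08],[[0,0,0.045],[0,0,0],0.08],[[0,0,0.07],[0,0,0],0.08]]'
python3 -m pendant '[[[-0.02,0,0.03],[0,0,0],0.08],[[-0.04,0,0.06],[0,0,0],0.08],[[-0.08,0,0.07],[0,0,0],0.08],[[-0.12,0,0.07],[0,0,0],0.08],[[-0.12,0,0.07],[0,0,0],0.08]]'
python3 - <<'E'
from h import *
import pickle
viewer.read_camera('wrist');D=[]
for n in('wrist','top','side'):
    D.append((viewer.calibration(n),viewer.read_camera(n)));cv2.imwrite(f'pics/{n}10.png',D[-1][1][:,:,::-1])
pickle.dump(D,open('w10.pkl','wb'))
t,s,w=[cv2.imread(f'pics/{n}10.png') for n in('top','side','wrist')]
t=cv2.resize(t,(400,300));s=cv2.resize(s,(400,300));b=cv2.resize(cv2.imread('pics/side10.png')[180:310,150:323],(400,300),interpolation=2);w=cv2.resize(w[:210,140:420],(400,300))
cv2.imwrite('pics/c10.png',np.vstack([np.hstack([t,s]),np.hstack([b,w])]))
E
```

```text
clock: 24.58
position: [0.6242, -0.2055, 0.0676]
tcp_rot: [-3.141, 0.0, -0.048]
ft_force: [0.0, -0.8, 0.2]
gripper_width: 0.0702
clock: 24.83
position: [0.6243, -0.2056, 0.0678]
tcp_rot: [-3.142, 0.0, -0.048]
ft_force: [0.6, -0.3, -0.9]
gripper_width: 0.08
clock: 25.25
position: [0.6237, -0.2054, 0.1387]
tcp_rot: [-3.141, 0.002, -0.048]
ft_force: [-0.3, 0.5, 0.2]
gripper_width: 0.0799
clock: 25.67
position: [0.4973, -0.2043, 0.2089]
tcp_rot: [-3.141, 0.005, -0.049]
ft_force: [-0.3, -0.2, -0.5]
gripper_width: 0.0805
```

View pics/c10.png

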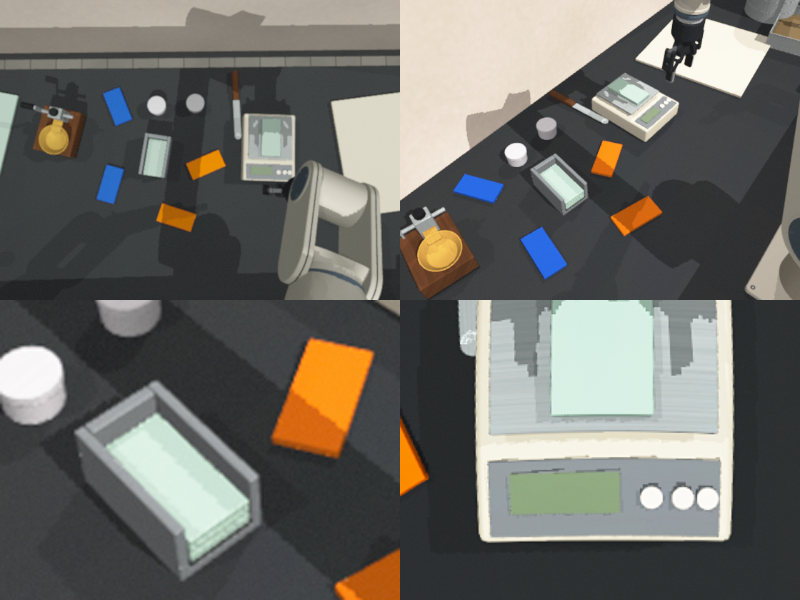

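```bash
python3 -c "
from cell import job_done; print(job_done())"
```

```text
the job is handed in; nothing more can be done
None
```

The top glass plate is lying flat in the middle of the balance pan, and the job was handed in about 26 s into the 67 s allowed.

**Slide:** I felt for the plate's surface, eased the force down from 4.8 N to 3.7 N, then dragged the plate 50 mm out of the tray. The force read about 2.4 to 4.0 N during the drag. One look early in the drag showed the plate under it staying put.

**Pick and place:** I pinched the free end with the fingertips about 2 mm above the plate's underside, checked that the lifted plate was level, and turned it to match the pan. I then lowered it in steps of under a millimetre until it touched, and released it.

**Last checks:**
- **Position on the pan:** the gap to the pan's front edge is about 11 mm (10 mm is ideal), and the side gaps match within about 1 mm.
- **Remaining plates and other things:** the three remaining plates look flush in the tray. The tins, the knife and the coloured plates look undisturbed. I judged these by eye from the last pictures.
- **Robot:** it is clear of everything.

**What did not go perfectly:**
- **Extra press on the pan:** I sent one lowering step too many, so the plate pressed on the pan with about 7 N for a moment. I backed off before opening the fingers.
- **Bench touch:** a deliberate touch on the bare bench, to find the fingertip height, reached 12 N.
- **Pan position:** the top and wrist cameras disagreed by about 3 mm along x, and I placed the plate nearer the wrist camera's value.

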